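Push the test range selector round to the green mark, then start

TASK

Set the range for the next test: with the fingertips only, gently push the upright orange tab of the round black selector around until its orange pointer points at the green disc on the box, let go of it, and only then press the round black start button in the yellow collar behind it fully down and let it come back up. Push and press only: do not pinch the tab between the fingers, and leave the loose things lying around where they are.

Things in the scene. Friction and masses are not known exactly. Their poses are not given: they have to be found in the camera images.
- selector_box: Grey box, aluminium top, 230 x 210 x 52 mm, fixed, turned up to 15 degrees. Origin on the bench under the selector's vertical axis; z up, x away from the robot, y left. It spans x -105..+125, y -105..+105 mm. On it turns a black disc of 60 mm radius, upper face 66 mm above the bench, hub of 18 mm radius, 77 mm high. A tall post stands left of it at the bench's front edge (x 0.35, y 0.10 m).
- selector (a joint): Selector angle (rad). At 0 the tab points along the box's -x, to the robot; positive turns it clockwise seen from above, to the box's +y: tab direction (-cos, +sin) in the box frame. Stops at -1.95 and 1.95; dry friction 0.18 N m (3.6 N at the tab), no spring or clicks, stays where left. Starts within 0.35 of 0.
- tab_middle (a point): Middle of the upright orange tab on the disc, 80 mm above the bench, 50 mm from the axis; its -x points outwards, z up. The tab is 34 mm long along the radius (33 to 67 mm from the axis), 10 mm thick, 28 mm high (66 to 94 mm above the bench). A thin orange pointer at its foot reaches to 81 mm from the axis. Push it sideways on its long faces, under 30 N.
- tab_aim (a point): The point on the box top that the orange pointer aims at: on the tab's line, 90 mm from the selector's axis, just beyond the pointer's end.
- mark_green: The green disc (20 mm across, 3 mm thick) fixed on top of the selector box, 90 mm from the selector's axis; origin at its underside's centre, 52 mm above the bench. It lies at one of four places, the selector angles -1.484, -0.785, 0.785 and 1.484; the red, yellow and blue discs take the others.
- mark_red: The red disc, as the green one, at another of the four places. Not to be used.
- mark_yellow: The yellow disc, as the green one, at another of the four places. Not to be used.
- mark_blue: The blue disc, as the green one, at another of the four places. Not to be used.
- start_button_top (a point): Centre of the top of the round black start button, 30 mm across, 74 mm above the bench, in a yellow collar 48 mm across on the selector box's top, behind the black disc (about 90 mm from its axis along the box's +x, up to 55 mm to either side); the collar's rim is 10 mm below the button's top. Pressed straight down.
- start_button (a joint): Travel of the start button (m): 0 up, 0.006 fully down, which takes 5 N; it springs back. Beyond 0.0045 it counts as pressed.
- red_cap: Loose red knob cap, 23 mm across, 16 mm high, right of the selector box; leave it.
- green_cap: Loose green knob cap, 23 mm across, 16 mm high, on the bench left of the selector box; it is no mark; leave it.
- black_tape: Loose roll of black tape lying flat, 70 mm across, 20 mm high, on the right; leave it.
- yellow_screwdriver: Loose screwdriver with yellow handle, 163 mm long, lying left of the selector box; leave it.
- steel_gauge: Loose steel gauge block, 25 x 60 x 16 mm, lying back left; leave it.
- pliers: Loose yellow side cutters, 155 x 74 x 15 mm, lying on the left; leave them.

How it is judged:
By the outcome, as a careful person would: the job done as asked, in the order asked, and still so for the second after the job is handed in, with the robot touching nothing.
It also fails if it takes over 48 s, if anything falls off the work surface, if the arm or the gripper's body presses on something with over 40 N, if the wrist force passes 120 N, or if a joint passes its speed limit or range.

ROBOT

A 7-joint arm with a two-finger parallel gripper is mounted at the origin on a cart in front of the work surface, level with it; the furniture and walls round the work are solid. World frame = base frame: x ahead of the robot, y to its left, z up, the work surface at z = 0. Lengths are in m, angles in degrees, forces in N, time in s.
With the tool pointing down it reaches from about 0.425 to 0.875 m from the base axis. Payload 4.7 kg.
Tool frame: the origin (TCP) lies between the finger pads; the fingertips stand 22 mm ahead of it and the grasp point (between the pads) lies 3 mm ahead of it; z points along the fingers, y is the line along which they close (so a half turn about z gives the same grasp; the last joint's range is limited). The gripper opens to 87 mm and grips with 3 to 60 N. Pads are 19 mm wide; open, the fingers measure 117 mm over their backs; the gripper's body (75 mm by 190 mm) begins 51 mm behind the grasp point.
Start: joints at [67.042, 18.392, -4.016, 83.108, 1.295, 78.541, -3.26], TCP at [0.262, -0.595, 0.245] pointing down, gripper open.
Joint ranges: [-163.93, 163.93], [-17.29, 119.83], [-79.2, 71.16], [3.27, 140.29], [-89.18, 269.18], [5.43, 117.66], [-154.24, 154.24]. Speed limits (degrees/s): [147.25, 147.25, 180, 180, 180, 180, 180].

INTERFACE

Orientations are given as [roll, pitch, yaw] about the fixed x, y, z axes, in that order (R = Rz(yaw) Ry(pitch) Rx(roll)).
In Python, from cell import env gives the robot as it stands.
- The arm moves only by the tool drive_tool, never from a script. Its argument "moves" is a list of rows, each a list of 3 entries, a list of its own where there are three numbers: the shift along the tool's x, y, z in mm, then the turn, a rotation vector about the tool's x, y, z in rad, then the closure, from 0 (fully open) to 1 (shut). In form: [[[x, y, z], [wx, wy, wz], jaw], ...]. A call has 1 to 12 rows; each row shifts and turns the commanded pose from where the row before left it, along the tool's axes as they then stand; what a row does not reach is not made up. A row lasts 1/12 s, in which the tool goes at most 41.7 mm and 7.16 degrees, less where a joint would pass 70% of its speed; a pose out of reach is approached as far as the arm can. A call with a gripper value outside its range is refused whole. The fingers move at their own pace and stop on an object; "newtons" is the grip in N (left out, the last holds). Time passes only in rows, so rows that do not move let the fingers close. It gives the time, the measured TCP pose, the force, the opening and the grip force at its end, in the units of the state.
- env.get_obs(): the state, without advancing time (a new reading comes with each control period).
- env.read_camera(name): name is "side" or "top"; returns (picture, depth): 420x560x3 uint8, blue, green, red; 420x560 float32, m along the optical axis (not along the pixel's ray), 0 where there is no reading.
- env.get_calibration(name): a dict with "fx", "fy", "cx", "cy" (pixels), "T" (4x4, takes a point from camera to world coordinates). Camera axes: x right, y down, z forward; pixel columns grow to the right and rows downward; lengths in m; the calibration is good to about 2 mm. A picture is of the moment at which its call begins. get_calibration takes no time and is no camera call.
- env.sign_off(): hands the job in; it is judged then, once.
The state is a dict: "time_s": time; "qpos": joint angles; "joint_velocities": joint speeds; "effort": joint torques, N m; "tool_pos": TCP position; "tool_rot": TCP orientation; "force": force on the tool from outside, world axes, zero at the start; "wrist_torque": the same for the moment, N m; "grip_width": finger opening in m; "grasp_force": force on a finger pad.
Only numpy, scipy, OpenCV 4.12 (cv2) and the standard library are available. Lean on these libraries where they do the work, as an engineer would, in place of code of your own. Each camera call takes 0.05 s, during which the arm holds its last target. There are 200 camera calls.

## Working session

There is one attempt and no reset: what is moved stays moved. The work goes in short steps, Python scripts to look and compute and a tool call to move; the robot and the scene stay as the last step left them, time stands still between calls to the robot, and variables do not carry over. Pictures are saved under pics/ and viewed, at most 10 in all, crops included, and the job is handed in when it is done.

Besides the shell and the picture viewer there is one more tool, called by a JSON object that holds its "method" and its "body". drive_tool: Moves the arm, as the interface text tells. Its arguments: {"type":"object","properties":{"moves":{"type":"array"},"newtons":{"type":"number"}},"required":["moves"]}

```bash
mkdir -p pics
cat > h.py <<'E'
import numpy as np, cv2
from cell import env
def pts(name):
    im,d=env.read_camera(name); c=env.get_calibration(name)
    v,u=np.mgrid[:420,:560]
    P=np.stack([(u-c['cx'])/c['fx']*d,(v-c['cy'])/c['fy']*d,d],-1)
    T=np.array(c['T']); W=P@T[:3,:3].T+T[:3,3]; W[d==0]=np.nan
    return im,W
E
python3 - <<'E'
from h import *
for n in('top','side'):
    im,W=pts(n); cv2.imwrite(f'pics/{n}0.png',im); np.save(f'{n}0.npy',W)
    print(np.round(env.get_calibration(n)['T'],3))
print(env.get_obs())
E
```

```text
[[ 0.016 -0.988  0.155  0.374]
 [-1.    -0.015  0.01  -0.098]
 [-0.007 -0.155 -0.988  1.107]
 [ 0.     0.     0.     1.   ]]
[[-0.986 -0.104  0.133  0.37 ]
 [-0.169  0.591 -0.788  0.78 ]
 [ 0.004 -0.8   -0.601  0.753]
 [ 0.     0.     0.     1.   ]]
{'time_s': 0.1, 'qpos': array([67.04239552, 18.43506338, -4.01573796, 83.16822664,  1.29518443,
       78.54118043, -3.26056591]), 'joint_velocities': array([-0.00109479, -0.04386752, -0.01891559, -0.24578034,  0.06377099,
       -0.01773016, -0.04822471]), 'effort': array([-5.76100920e-04, -4.92568660e+01, -4.05913275e-01, -3.13398743e+01,
       -6.39923522e-02,  3.94335121e-02,  5.27653151e-05]), 'tool_pos': array([ 0.26171723, -0.59447752,  0.24356528]), 'tool_rot': array([-1.79900774e+02,  5.60890044e-03,  2.37668777e+01]), 'force': array([-0.72216761,  0.72751602, -0.52796263]), 'wrist_torque': array([-0.01364997,  0.04660331, -0.02343441]), 'grasp_force': 0.0, 'grip_width': 0.08690571523044537}
```

View pics/top0.png

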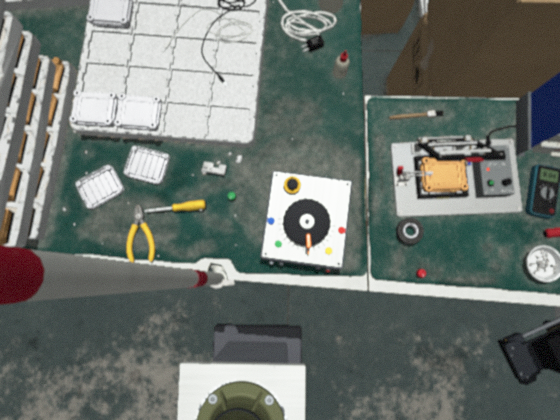

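View pics/side0.png

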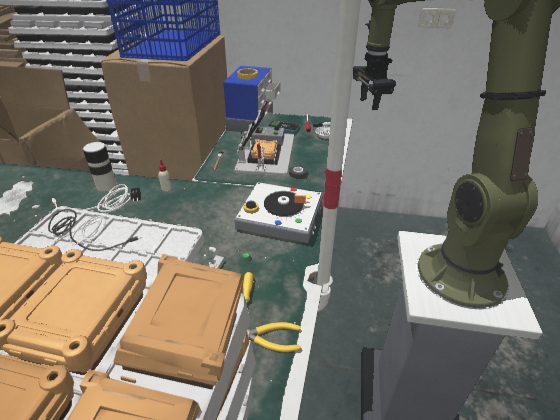

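The top view shows the selector hub at about (307,221), with the orange tab at (308,243) pointing roughly at the robot. The green disc is at (278,243), front left, so the target is +0.785. The button is at (292,185). Red is at (342,230), yellow at (328,251) and blue at (270,221). The tall post stands at (215,275).

```bash
cat > m.py <<'E'
from h import *
def measure(tag=None):
    im,W=pts('top')
    c=env.get_calibration('top'); T=np.array(c['T'])
    if tag: cv2.imwrite(f'pics/{tag}.png',cv2.resize(im[165:275,255:360],None,fx=5,fy=5,interpolation=cv2.INTER_CUBIC))
    def plane(u,v,z):  # pixel ray with plane z
        r=T[:3,:3]@np.array([(u-c['cx'])/c['fx'],(v-c['cy'])/c['fy'],1]); return T[:3,3]+r*(z-T[2,3])/r[2]
    hsv=cv2.cvtColor(im,cv2.COLOR_BGR2HSV).astype(int); H,S,V=hsv[...,0],hsv[...,1],hsv[...,2]
    roi=np.zeros(H.shape,bool); roi[172:272,260:352]=1
    def cen(m,z):
        n,l,st,ce=cv2.connectedComponentsWithStats((m&roi).astype(np.uint8))
        k=1+np.argmax(st[1:,4]); vs,us=np.nonzero(l==k)
        w=S[vs,us].astype(float); u,v=(us*w).sum()/w.sum(),(vs*w).sum()/w.sum()
        return st[k,4],np.round([u,v],1),plane(u,v,z)
    sat=(S>110)&(V>70)
    R={}
    R['green']=cen(sat&(H>45)&(H<85),.055)
    R['blue']=cen(sat&(H>100)&(H<130),.055)
    R['red']=cen(sat&((H<4)|(H>172)),.055)
    up=np.zeros_like(roi);up[:200]=1
    R['yellow']=cen(sat&(H>20)&(H<35)&~up,.055)
    R['collar']=cen(sat&(H>17)&(H<35)&up,.064)
    R['tab']=cen(sat&(H>=4)&(H<20)&~up,.09)
    return im,W,R,plane
if __name__=='__main__':
    im,W,R,plane=measure('crop1')
    for k,(n,uv,p) in R.items(): print(k,n,uv,np.round(p*1000,1), np.round(np.nanmedian(W[int(uv[1])-1:int(uv[1])+2,int(uv[0])-1:int(uv[0])+2],axis=(0,1))*1000,1))
    # fit axis & yaw with marks
    from scipy.optimize import least_squares
    ang=dict(green=.785,blue=1.484,red=-1.484,yellow=-.785)
    def f(x):
        return np.concatenate([x[:2]+.09*np.array([-np.cos(a-x[2]),np.sin(a-x[2])])-R[k][2][:2] for k,a in ang.items()])
    s=least_squares(f,[.5,-.1,0]); print(s.x,np.degrees(s.x[2]),np.round(s.fun*1000,1))
    # hub from depth
    m=(W[...,2]>.0595)&(W[...,2]<.072)&(np.hypot(W[...,0]-s.x[0],W[...,1]-s.x[1])<.065)
    print('disc',m.sum(),np.nanmean(W[m],0))
    t=(W[...,2]>.084)&(W[...,2]<.12)&(np.hypot(W[...,0]-s.x[0],W[...,1]-s.x[1])<.08)
    q=W[t]; print('tab depth',len(q),q.mean(0)); d=q.mean(0)[:2]-s.x[:2]; print('angle',np.arctan2(d[1],-d[0])+s.x[2])
    d=R['tab'][2][:2]-s.x[:2]; print('angle col',np.arctan2(d[1],-d[0])+s.x[2], np.hypot(*d))
E
python3 m.py
```

```text
green 35 [264.  268.6] [389.3 -54.1  55. ] [391.7 -51.8  -1.7]
blue 27 [270.5 220.5] [510.1 -68.1  55. ] [511.5 -66.7  54.2]
red 29 [341.3 229.8] [ 489.2 -246.8   55. ] [ 491.4 -246.1   53.9]
yellow 28 [328.2 250.5] [ 436.7 -213.6   55. ] [ 438.  -213.4   54.2]
collar 140 [291.6 185.6] [ 599.1 -120.1   64. ] [ 599.4 -118.5   74.4]
tab 63 [307.7 240.4] [ 458.2 -160.2   90. ] [ 458.8 -158.1   92.7]
[ 0.49204908 -0.14582976 -0.00557682] -0.3195283149542116 [ 39.5 -27.8 -25.3  12.   -5.5  11.3  -8.7   4.5]
disc 1361 [ 0.50310539 -0.15363529  0.06507739]
tab depth 62 [ 0.46028169 -0.16124218  0.09219581]
angle -0.45728590665938823
angle col -0.40677800118110063 0.036759475537642236
```

View pics/crop1.png

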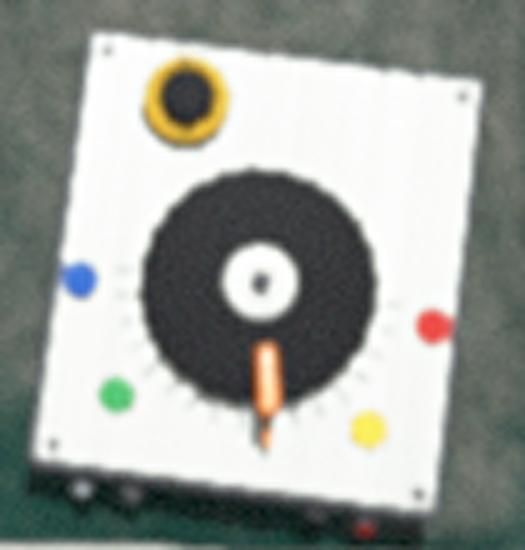

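```bash
python3 - <<'E'
s=open('m.py').read()
s=s.replace("roi[172:272,260:352]=1","roi[172:272,260:352]=1; roi&=(W[...,2]>.045)")
s=s.replace("ang.items()])","ang.items() if k in R])")
open('m.py','w').write(s)
E
cat > plan.py <<'E'
from h import *
def plan(tgt,n=None):
    """tool-frame shift (mm) and turn about tool z (rad) to world target x,y,z (m), yaw (deg)"""
    o=env.get_obs(); p=np.array(o['tool_pos']); from scipy.spatial.transform import Rotation as Ro
    Rm=Ro.from_euler('xyz',o['tool_rot'],degrees=True)
    G=Ro.from_euler('xyz',[180,0,tgt[3]],degrees=True)
    print('t',round(o['time_s'],2),'at',np.round(p*1000,1),np.round(o['tool_rot'],2),'F',np.round(o['force'],1),'w',round(o['grip_width'],4))
    print('shift',np.round(Rm.inv().apply(np.array(tgt[:3])-p)*1000,1),'turn',np.round((Rm.inv()*G).as_rotvec(),3))
E
python3 m.py; python3 -c "
from plan import *; plan([.45,-.2,.2,90])"
```

```text
green 21 [277.9 243.6] [452.  -87.6  55. ] [453.6 -85.4  52.9]
blue 28 [270.6 220.4] [510.2 -68.2  55. ] [511.5 -66.7  54.1]
red 29 [341.3 229.8] [ 489.2 -246.8   55. ] [ 491.3 -246.1   54.2]
yellow 29 [328.2 250.4] [ 436.9 -213.7   55. ] [ 437.9 -213.2   54.9]
collar 140 [291.6 185.6] [ 599.  -120.1   64. ] [ 598.5 -118.5   73.3]
tab 64 [307.7 240.5] [ 458.1 -160.1   90. ] [ 459.1 -158.4   91.2]
[ 0.50756361 -0.15829814 -0.11863242] -6.797136859617303 [-0.2  0.   0.2 -0.2  0.   0.4 -0.  -0.2]
disc 1615 [ 0.51005104 -0.15832132  0.06482866]
tab depth 63 [ 0.45982676 -0.16134402  0.09231966]
angle -0.1823517912765764
angle col -0.15448160626683 0.04952660132033744
t 0.2 at [ 261.8 -594.6  243.9] [-1.7993e+02  1.0000e-02  2.3770e+01] F [ 0.3 -0.7 -0.6] w 0.0872
shift [ 331.3 -285.3   44.2] turn [-1.000e-03 -1.000e-03 -1.156e+00]
```

{"method": "drive_tool", "body": {"moves": [[[28, -24, 4], [0, 0, 0], 1], [[28, -24, 4], [0, 0, 0], 1], [[28, -24, 4], [0, 0, 0], 1], [[28, -24, 4], [0, 0, 0], 1], [[28, -24, 4], [0, 0, 0], 1], [[28, -24, 4], [0, 0, 0], 1], [[28, -24, 4], [0, 0, 0], 1], [[28, -24, 4], [0, 0, 0], 1], [[28, -24, 4], [0, 0, 0], 1], [[28, -24, 4], [0, 0, 0], 1], [[28, -24, 4], [0, 0, 0], 1], [[28, -24, 4], [0, 0, 0], 1]], "newtons": 10}}

```text
time_s: 1.2
tool_pos: [0.4537, -0.1942, 0.1965]
tool_rot: [180.0, 0.0, 23.8]
force: [1.0, -0.1, -0.4]
grip_width: 0.0153
grasp_force: 0.0
```

{"method": "drive_tool", "body": {"moves": [[[0, 0, 0], [0, 0, -0.119], 1], [[0, 0, 0], [0, 0, -0.119], 1], [[0, 0, 0], [0, 0, -0.119], 1], [[0, 0, 0], [0, 0, -0.119], 1], [[0, 0, 0], [0, 0, -0.119], 1], [[0, 0, 0], [0, 0, -0.119], 1], [[0, 0, 0], [0, 0, -0.119], 1], [[0, 0, 0], [0, 0, -0.119], 1], [[0, 0, 0], [0, 0, -0.119], 1], [[0, 0, 0], [0, 0, -0.119], 1], [[0, 0, 0], [0, 0, 0], 1], [[0, 0, 0], [0, 0, 0], 1]]}}

```text
time_s: 2.2
tool_pos: [0.4533, -0.1959, 0.1965]
tool_rot: [-180.0, 0.0, 91.8]
force: [0.2, 0.1, -0.6]
grip_width: 0.0004
grasp_force: 0.0
```

```bash
python3 -c "
from plan import *; plan([.4576,-.190,.096,92.3])"
```

```text
t 2.2 at [ 453.3 -195.9  196.5] [-179.99    0.     91.76] F [ 0.2  0.1 -0.6] w 0.0004
shift [  5.8   4.5 100.5] turn [-0.     0.    -0.009]
```

{"method": "drive_tool", "body": {"moves": [[[0, 2, 20], [0, 0, 0], 1], [[0, 2, 20], [0, 0, 0], 1], [[0, 0, 20], [0, 0, 0], 1], [[0, 0, 20], [0, 0, 0], 1], [[0, 0, 15], [0, 0, 0], 1], [[0, 0, 5], [0, 0, 0], 1], [[0, 0, 0], [0, 0, 0], 1], [[5, 0, 0], [0, 0, 0], 1], [[0, 0, 0], [0, 0, 0], 1]]}}

```text
time_s: 2.95
tool_pos: [0.4581, -0.1901, 0.0977]
tool_rot: [179.9, 0.0, 91.9]
force: [-0.1, 0.7, 0.6]
grip_width: 0.0006
grasp_force: 0.0
```

Run:
```python
from plan import *
plan([.4576,-.1766,.096,92.3])
im,W=pts('side'); cv2.imwrite('pics/s1.png',cv2.resize(im[130:260,210:350],None,fx=5,fy=4.6,interpolation=cv2.INTER_CUBIC))
```

```text
t 2.95 at [ 458.1 -190.1   97.7] [1.7991e+02 2.0000e-02 9.1940e+01] F [-0.1  0.7  0.6] w 0.0006
shift [13.5 -0.   1.7] turn [ 0.002  0.    -0.006]
```

View pics/s1.png

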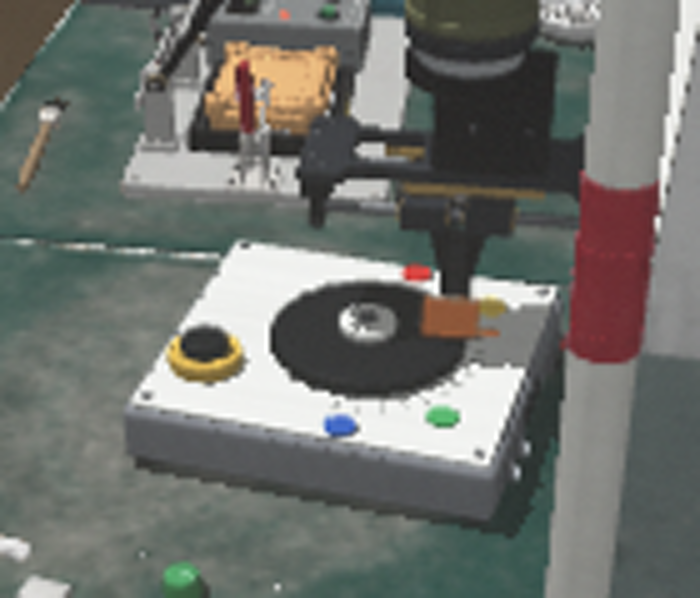

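{"method": "drive_tool", "body": {"moves": [[[4, 0, 1], [0, 0, 0], 1], [[4, 0, 1], [0, 0, 0], 1], [[4, 0, 0], [0, 0, 0], 1], [[1.5, 0, 0], [0, 0, 0], 1], [[0, 0, 0], [0, 0, 0], 1]]}}

```text
time_s: 3.42
tool_pos: [0.4568, -0.1768, 0.0947]
tool_rot: [180.0, 0.0, 92.0]
force: [-0.4, -0.2, -0.7]
grip_width: 0.0005
grasp_force: 0.0
```

{"method": "drive_tool", "body": {"moves": [[[3, -0.8, 0], [0, 0, 0.06], 1], [[3, -0.8, 0], [0, 0, 0.06], 1], [[3, -0.8, 0], [0, 0, 0.06], 1], [[3, -0.8, 0], [0, 0, 0.06], 1], [[3, -0.8, 0], [0, 0, 0.06], 1], [[0, 0, 0], [0, 0, 0], 1]]}}

```text
time_s: 3.92
tool_pos: [0.4532, -0.1629, 0.0946]
tool_rot: [-179.9, 0.1, 74.7]
force: [-0.9, -2.7, 0.2]
grip_width: 0.0006
grasp_force: 1.3
```

```bash
cat > st.py <<'E'
from plan import *
import sys
AX=np.array([.5076,-.1583]); X2=-.1186
def tabang():
    im,W=pts('side'); hsv=cv2.cvtColor(im,cv2.COLOR_BGR2HSV).astype(int)
    m=(hsv[...,0]<20)&(hsv[...,1]>120)&(hsv[...,2]>60)&(W[...,2]>.06)&(W[...,2]<.1)
    r=np.hypot(W[...,0]-AX[0],W[...,1]-AX[1]); m&=(r<.09)&(r>.025)
    q=W[m][:,:2]; d=np.median(q,0)-AX; e=d/np.hypot(*d)
    print('side tab',len(q),np.round(np.median(q,0)*1000,1),'r',np.round(np.hypot(*d)*1000,1),'a',round(np.arctan2(d[1],-d[0])+X2,3))
def relpose():
    o=env.get_obs(); p=o['tool_pos'][:2]-AX; yaw=np.radians(o['tool_rot'][2])
    al=np.pi/2-yaw; u=np.array([-np.cos(al),np.sin(al)]); t=np.array([np.sin(al),np.cos(al)])
    off,rr=-p@t*1000,p@u*1000
    print('t',round(o['time_s'],2),'z',round(o['tool_pos'][2]*1000,1),'tool a',round(al+X2,3),'off',round(off,1),'r',round(rr,1),
     'tab a if contact',round(al+X2+np.arcsin(0),3),'F',np.round(o['force'],1))
relpose(); tabang()
E
python3 st.py
```

```text
t 3.92 z 94.6 tool a 0.149 off 18.8 r 51.3 tab a if contact 0.149 F [-0.9 -2.7  0.2]
side tab 85 [ 457.1 -142.8] r 52.9 a 0.179
```

{"method": "drive_tool", "body": {"moves": [[[3, -0.8, 0], [0, 0, 0.06], 1], [[3, -0.8, 0], [0, 0, 0.06], 1], [[3, -0.8, 0], [0, 0, 0.06], 1], [[3, -0.8, 0], [0, 0, 0.06], 1], [[3, -0.8, 0], [0, 0, 0.06], 1], [[3, -0.8, 0], [0, 0, 0.06], 1], [[3, -0.8, 0], [0, 0, 0.06], 1], [[3, -0.8, 0], [0, 0, 0.06], 1], [[0, 0, 0], [0, 0, 0], 1]]}}

```text
time_s: 4.72
tool_pos: [0.4582, -0.1376, 0.094]
tool_rot: [-179.9, 0.1, 47.3]
force: [-2.9, -1.1, -0.0]
grip_width: 0.0005
grasp_force: 1.2
```

```bash
python3 st.py
python3 - <<'E'
from h import *
im,W=pts('top'); cv2.imwrite('pics/t2.png',cv2.resize(im[165:275,255:360],None,fx=5,fy=5,interpolation=cv2.INTER_CUBIC))
E
```

```text
t 4.72 z 94.0 tool a 0.627 off 18.3 r 50.4 tab a if contact 0.627 F [-2.9 -1.1 -0. ]
side tab 81 [ 466.4 -119.3] r 56.7 a 0.639
```

View pics/t2.png

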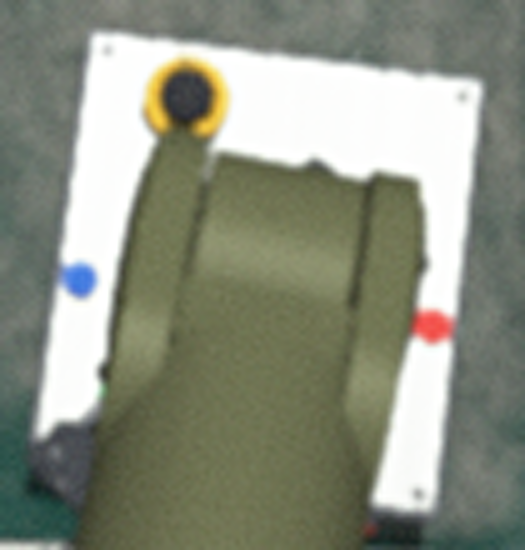

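{"method": "drive_tool", "body": {"moves": [[[3, -0.8, 0], [0, 0, 0.06], 1], [[3, -0.8, 0], [0, 0, 0.06], 1], [[0, 0, 0], [0, 0, 0], 1], [[0, 0, 0], [0, 0, 0], 1], [[-5, 0, 0], [0, 0, 0], 1], [[-8, 0, 0], [0, 0, 0], 1], [[-8, 0, -5], [0, 0, 0], 1], [[0, 0, -20], [0, 0, 0], 1], [[0, 0, -30], [0, 0, 0], 1], [[0, 0, -20], [0, 0, 0], 1]]}}

```text
time_s: 5.65
tool_pos: [0.4468, -0.1472, 0.1722]
tool_rot: [179.8, -0.1, 40.4]
force: [0.7, -0.1, 0.3]
grip_width: 0.0004
grasp_force: 0.0
```

{"method": "drive_tool", "body": {"moves": [[[-20, 24, 0], [0, 0, 0], 1], [[-20, 24, 0], [0, 0, 0], 1], [[-20, 24, 0], [0, 0, 0], 1], [[-20, 24, 0], [0, 0, 0], 1], [[-20, 24, 0], [0, 0, 0], 1], [[-20, 24, 0], [0, 0, 0], 1], [[-20, 24, 0], [0, 0, 0], 1], [[-20, 24, 0], [0, 0, 0], 1], [[0, 0, 0], [0, 0, 0], 1]]}}

```text
time_s: 6.4
tool_pos: [0.4459, -0.4047, 0.1701]
tool_rot: [179.7, 0.2, 39.9]
force: [-1.1, 0.3, 1.1]
grip_width: 0.0005
grasp_force: 0.0
```

```bash
python3 st.py; python3 m.py
python3 - <<'E'
from h import *
im,W=pts('top'); cv2.imwrite('pics/t3.png',cv2.resize(im[165:275,255:360],None,fx=5,fy=5,interpolation=cv2.INTER_CUBIC))
E
```

```text
t 6.4 z 170.1 tool a 0.756 off 205.3 r -149.5 tab a if contact 0.756 F [-1.1  0.3  1.1]
side tab 77 [ 471.3 -112.2] r 58.6 a 0.785
green 21 [277.9 243.6] [452.  -87.6  55. ] [453.4 -85.4  53.7]
blue 28 [270.6 220.4] [510.3 -68.2  55. ] [511.2 -66.7  53.6]
red 29 [341.3 229.8] [ 489.2 -246.8   55. ] [ 491.  -245.8   55.5]
yellow 28 [328.2 250.5] [ 436.7 -213.6   55. ] [ 437.8 -213.    55.1]
collar 138 [291.6 185.6] [ 599.  -120.2   64. ] [ 598.5 -118.5   73.7]
tab 63 [292.7 233.5] [ 474.5 -123.6   90. ] [ 475.4 -121.8   91.4]
[ 0.50752016 -0.1582921  -0.11918854] -6.829000032750031 [-0.2  0.1  0.2 -0.2 -0.1  0.4  0.1 -0.3]
disc 1606 [ 0.50937547 -0.15942181  0.0648435 ]
tab depth 59 [ 0.47441243 -0.12210715  0.09204   ]
angle 0.7105895709342557
angle col 0.6912601911426891 0.047899975871669935
```

View pics/t3.png

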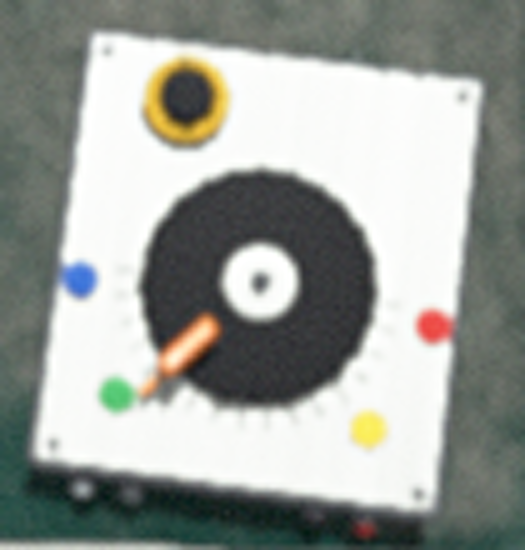

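The tab stopped just short of the green disc: the pointer tip is at crop (143,393) and the disc at (117,395), so it's about 0.08 rad under. I'll refine the angle by fitting a projected tab model.

```bash
cat > fit.py <<'E'
from h import *
from scipy.optimize import minimize
AX=np.array([.5075,-.1583]); X2=-.119
im,_=env.read_camera('top'); c=env.get_calibration('top'); T=np.linalg.inv(np.array(c['T']))
hsv=cv2.cvtColor(im,cv2.COLOR_BGR2HSV).astype(float); H=hsv[...,0]
org=np.where((H>=3)&(H<22),hsv[...,1]/255,0); K=8; u0,v0,w,h=262,205,75,62
O=np.clip(org[v0:v0+h,u0:u0+w]/.55,0,1)
yy,xx=np.mgrid[v0:v0+h,u0:u0+w]
def proj(p):
    q=p@T[:3,:3].T+T[:3,3]; return np.c_[q[:,0]/q[:,2]*c['fx']+c['cx'],q[:,1]/q[:,2]*c['fy']+c['cy']]
def model(a,d):
    al=a-X2; u=np.array([-np.cos(al),np.sin(al)]); t=np.array([np.sin(al),np.cos(al)])
    M=np.zeros((h*K,w*K),np.float32)
    for r0,r1,hw,z0,z1 in((.033,.067,.005,.066,.094),(.067,.081,.0015,.066,.069)):
        P=np.array([[*(AX+d+r*u+s*t),z] for r in(r0,r1) for s in(-hw,hw) for z in(z0,z1)])
        q=((proj(P)-[u0-.5,v0-.5])*K); cv2.fillConvexPoly(M,cv2.convexHull(np.round(q).astype(np.int32)),1)
    return cv2.GaussianBlur(cv2.resize(M,(w,h),interpolation=cv2.INTER_AREA),(0,0),.6)
A=np.arange(-.4,1.2,.01)
e=[((model(a,0)-O)**2).sum() for a in A]; i=np.argmin(e); print('fixed axis',round(A[i],3),round(e[i],2))
b=min((((model(a,np.array([dx,dy]))-O)**2).sum(),a,dx,dy) for a in A[max(0,i-15):i+16] for dx in np.arange(-3,4)/1e3 for dy in np.arange(-3,4)/1e3)
print('free',np.round(b,4))
E
python3 fit.py; python3 -c "
from st import *"
```

```text
fixed axis 0.7 27.31
free [ 2.39588e+01  6.80000e-01  3.00000e-03 -1.00000e-03]
t 6.6 z 169.9 tool a 0.747 off 198.4 r -142.5 tab a if contact 0.747 F [0.3 0.5 0.6]
side tab 76 [ 471.2 -111.6] r 59.2 a 0.79
```

```bash
python3 -c "
from plan import *; plan([.4473,-.1393,.172,35.3])"
```

```text
t 6.65 at [ 449.3 -395.   170. ] [ 1.7998e+02 -4.0000e-02  4.0480e+01] F [0.9 0.6 0.5] w 0.0007
shift [ 164.5 -195.8   -2. ] turn [ 0.    -0.001  0.09 ]
```

{"method": "drive_tool", "body": {"moves": [[[20.5, -24.5, 0], [0, 0, 0], 1], [[20.5, -24.5, 0], [0, 0, 0], 1], [[20.5, -24.5, 0], [0, 0, 0], 1], [[20.5, -24.5, 0], [0, 0, 0], 1], [[20.5, -24.5, 0], [0, 0, 0], 1], [[20.5, -24.5, 0], [0, 0, 0], 1], [[20.5, -24.5, 0], [0, 0, 0], 1], [[20.5, -24.5, 0], [0, 0, 0], 1], [[0, 0, 0], [0, 0, 0.09], 1], [[0, 0, 0], [0, 0, 0], 1], [[0, 0, 0], [0, 0, 0], 1]]}}

```text
time_s: 7.57
tool_pos: [0.4468, -0.1402, 0.1699]
tool_rot: [179.9, 0.0, 35.5]
force: [0.3, -1.6, -0.2]
grip_width: 0.0002
grasp_force: 0.0
```

```bash
python3 -c "
from plan import *; plan([.4473,-.1393,.095,35.3])"
```

```text
t 7.57 at [ 446.8 -140.2  169.9] [1.7991e+02 1.0000e-02 3.5450e+01] F [ 0.3 -1.6 -0.2] w 0.0002
shift [ 1.  -0.5 74.9] turn [0.001 0.    0.003]
```

{"method": "drive_tool", "body": {"moves": [[[0, 0, 20], [0, 0, 0], 1], [[0, 0, 20], [0, 0, 0], 1], [[0, 0, 20], [0, 0, 0], 1], [[0, 0, 15], [0, 0, 0], 1], [[0, 0, 0], [0, 0, 0], 1], [[5, 0, 0], [0, 0, 0], 1], [[5, 0, 0], [0, 0, 0], 1], [[4, 0, 0], [0, 0, 0], 1], [[3, 0, 0], [0, 0, 0], 1], [[0, 0, 0], [0, 0, 0], 1]]}}

```text
time_s: 8.4
tool_pos: [0.4616, -0.1309, 0.0955]
tool_rot: [179.9, -0.0, 35.3]
force: [-1.2, -0.7, -0.6]
grip_width: 0.0007
grasp_force: 0.3
```

```bash
python3 st.py; python3 -c "
from plan import *; plan([.4636,-.1277,.095,35.3])"
```

```text
t 8.4 z 95.5 tool a 0.836 off 21.7 r 48.9 tab a if contact 0.836 F [-1.2 -0.7 -0.6]
side tab 68 [ 471.4 -110.2] r 60.2 a 0.808
t 8.45 at [ 461.5 -130.8   95.3] [ 1.7992e+02 -4.0000e-02  3.5260e+01] F [-0.8 -0.3 -0.5] w 0.0005
shift [ 3.5 -1.4  0.3] turn [ 0.001 -0.001 -0.001]
```

{"method": "drive_tool", "body": {"moves": [[[1.5, -0.5, 0], [0, 0, 0], 1], [[1.5, -0.5, 0], [0, 0, 0], 1], [[0.5, 0, 0], [0, 0, 0], 1], [[0, 0, 0], [0, 0, 0], 1]]}}

```text
time_s: 8.78
tool_pos: [0.4631, -0.1285, 0.0947]
tool_rot: [180.0, 0.0, 35.2]
force: [-1.5, -2.3, 2.3]
grip_width: 0.0004
grasp_force: 1.4
```

```bash
python3 st.py
```

```text
t 8.78 z 94.7 tool a 0.838 off 19.2 r 50.0 tab a if contact 0.838 F [-1.5 -2.3  2.3]
side tab 67 [ 474.3 -110.5] r 58.3 a 0.844
```

{"method": "drive_tool", "body": {"moves": [[[1.3, 0, 0], [0, 0, 0], 1], [[0, 0, 0], [0, 0, 0], 1], [[0, 0, 0], [0, 0, 0], 1], [[-4, 0, 0], [0, 0, 0], 1], [[-8, 0, 0], [0, 0, 0], 1], [[-10, 0, -5], [0, 0, 0], 1], [[0, 0, -20], [0, 0, 0], 1], [[0, 0, -30], [0, 0, 0], 1], [[0, 0, -20], [0, 0, 0], 1]]}}

```text
time_s: 9.58
tool_pos: [0.4459, -0.1395, 0.171]
tool_rot: [-180.0, -0.1, 35.2]
force: [0.7, -1.0, 0.1]
grip_width: 0.0
grasp_force: 0.0
```

{"method": "drive_tool", "body": {"moves": [[[-18, 25, 0], [0, 0, 0], 1], [[-18, 25, 0], [0, 0, 0], 1], [[-18, 25, 0], [0, 0, 0], 1], [[-18, 25, 0], [0, 0, 0], 1], [[-18, 25, 0], [0, 0, 0], 1], [[-18, 25, 0], [0, 0, 0], 1], [[-18, 25, 0], [0, 0, 0], 1], [[-18, 25, 0], [0, 0, 0], 1], [[0, 0, 0], [0, 0, 0], 1]]}}

```text
time_s: 10.33
tool_pos: [0.4411, -0.3931, 0.1689]
tool_rot: [179.9, 0.1, 34.8]
force: [-1.2, -0.1, -0.3]
grip_width: 0.0007
grasp_force: 0.0
```

```bash
python3 st.py; python3 m.py|tail -8; python3 fit.py
python3 - <<'E'
from h import *
im,W=pts('top'); cv2.imwrite('pics/t4.png',cv2.resize(im[165:275,255:360],None,fx=5,fy=5,interpolation=cv2.INTER_CUBIC))
E
```

```text
t 10.33 z 168.9 tool a 0.845 off 188.5 r -154.9 tab a if contact 0.845 F [-1.2 -0.1 -0.3]
side tab 72 [ 473.7 -108.9] r 59.9 a 0.851
yellow 29 [328.2 250.4] [ 436.8 -213.7   55. ] [ 438.  -213.2   53.7]
collar 136 [291.5 185.6] [ 599.1 -120.1   64. ] [ 599.1 -118.5   71. ]
tab 67 [291.  232.5] [ 476.8 -119.3   90. ] [ 477.7 -119.4   93.3]
[ 0.50765727 -0.15829474 -0.11978144] -6.86297076239578 [-0.4 -0.1  0.4 -0.1 -0.   0.4  0.  -0.1]
disc 1619 [ 0.50913894 -0.15948123  0.06491783]
tab depth 59 [ 0.47819351 -0.11900625  0.09251171]
angle 0.8075563425969596
angle col 0.7815268462130593 0.049694107605782106
fixed axis 0.79 26.54
free [2.39678e+01 7.60000e-01 3.00000e-03 0.00000e+00]
```

View pics/t4.png

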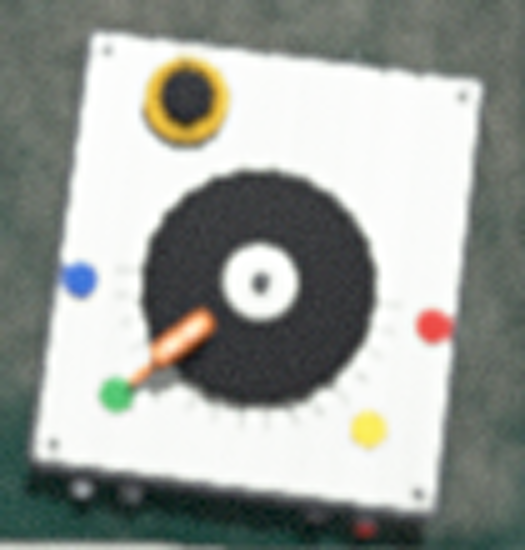

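The pointer now touches the green disc dead centre (tip about (133,388), disc (117,395)). The fits give 0.78–0.80 against a target of 0.785. Next is the button.

```bash
python3 -c "
from plan import *; plan([.601,-.120,.13,35])"
```

```text
t 10.53 at [ 444.  -384.8  169.2] [-1.7992e+02 -5.0000e-02  3.5300e+01] F [ 1.5  0.4 -0.4] w 0.0003
shift [ 281.1 -125.3   39.6] turn [-0.001 -0.001  0.005]
```

{"method": "drive_tool", "body": {"moves": [[[28, -12.5, 0], [0, 0, 0], 1], [[28, -12.5, 0], [0, 0, 0], 1], [[28, -12.5, 0], [0, 0, 0], 1], [[28, -12.5, 0], [0, 0, 0], 1], [[28, -12.5, 0], [0, 0, 0], 1], [[28, -12.5, 0], [0, 0, 0], 1], [[28, -12.5, 0], [0, 0, 0], 1], [[28, -12.5, 0], [0, 0, 0], 1], [[28, -12.5, 0], [0, 0, 0], 1], [[28, -12.5, 0], [0, 0, 0], 1], [[0, 0, 0], [0, 0, 0], 1], [[0, 0, 0], [0, 0, 0], 1]]}}

```text
time_s: 11.53
tool_pos: [0.6009, -0.1179, 0.1697]
tool_rot: [-179.9, -0.1, 35.6]
force: [0.9, -0.5, 0.4]
grip_width: 0.0006
grasp_force: 0.0
```

{"method": "drive_tool", "body": {"moves": [[[0, 0, 20], [0, 0, 0], 1], [[0, 0, 20], [0, 0, 0], 1], [[0, 0, 15], [0, 0, 0], 1], [[0, 0, 0], [0, 0, 0], 1], [[0, 0, 0], [0, 0, 0], 1]]}}

```text
time_s: 11.95
tool_pos: [0.5992, -0.1233, 0.114]
tool_rot: [-179.9, 0.1, 35.2]
force: [0.5, 1.1, -0.1]
grip_width: 0.0002
grasp_force: 0.0
```

Run:
```python
from plan import *
plan([.601,-.120,.096,35.3])
im,W=pts('side'); cv2.imwrite('pics/s2.png',cv2.resize(im[130:260,210:350],None,fx=5,fy=4.6,interpolation=cv2.INTER_CUBIC))
```

```text
t 11.95 at [ 599.2 -123.3  114. ] [-1.7994e+02  1.0000e-01  3.5190e+01] F [ 0.5  1.1 -0.1] w 0.0002
shift [ 3.4 -1.6 18. ] turn [-0.001  0.002 -0.002]
```

View pics/s2.png

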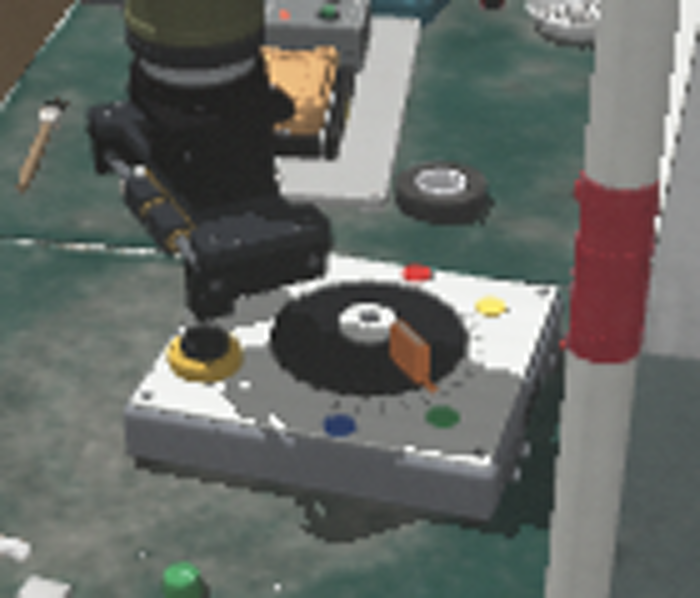

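The pointer still aims at green. The near end of the gripper, at about (210,310), hides the fingertips, so I'll check its height before pressing.

Run:
```python
from h import *
im,W=pts('side')
for u,v in((205,305),(215,308),(195,290),(230,300),(300,265)):
    uu,vv=int(210+u/5),int(130+v/4.6); print(u,v,im[vv,uu],np.round(W[vv,uu]*1000))
```

```text
205 305 [38 38 37] [ 598. -113.  102.]
215 308 [38 40 39] [ 593. -117.  100.]
195 290 [39 39 38] [584. -36. 168.]
230 300 [98 99 98] [ 602. -194.   49.]
300 265 [38 39 39] [531. -66. 173.]
```

{"method": "drive_tool", "body": {"moves": [[[3, -1.5, 8], [0, 0, 0], 1], [[0, 0, 6], [0, 0, 0], 1], [[0, 0, 4], [0, 0, 0], 1], [[0, 0, 3], [0, 0, 0], 1], [[0, 0, 3], [0, 0, 0], 1], [[0, 0, 0], [0, 0, 0], 1], [[0, 0, 0], [0, 0, 0], 1]]}}

```text
time_s: 12.63
tool_pos: [0.6021, -0.1194, 0.091]
tool_rot: [-180.0, -0.0, 35.2]
force: [-1.3, 1.6, 5.1]
grip_width: 0.0002
grasp_force: 2.3
```

{"method": "drive_tool", "body": {"moves": [[[0, 0, 1.5], [0, 0, 0], 1], [[0, 0, 1.5], [0, 0, 0], 1], [[0, 0, 0], [0, 0, 0], 1], [[0, 0, 0], [0, 0, 0], 1]]}}

```text
time_s: 12.97
tool_pos: [0.6022, -0.1194, 0.0903]
tool_rot: [180.0, 0.0, 35.2]
force: [-7.5, 1.5, 17.2]
grip_width: 0.0006
grasp_force: 8.2
```

The button has bottomed out: 17 N, with z no longer moving. Now release and retreat.

{"method": "drive_tool", "body": {"moves": [[[0, 0, -5], [0, 0, 0], 1], [[0, 0, -10], [0, 0, 0], 1], [[0, 0, -20], [0, 0, 0], 1], [[0, 0, -25], [0, 0, 0], 1], [[0, 0, -20], [0, 0, 0], 1], [[-28, 12.5, 0], [0, 0, 0], 1], [[-28, 12.5, 0], [0, 0, 0], 1], [[-28, 12.5, 0], [0, 0, 0], 1], [[-28, 12.5, 0], [0, 0, 0], 1], [[-28, 12.5, 0], [0, 0, 0], 1], [[-28, 12.5, 0], [0, 0, 0], 1], [[-28, 12.5, 0], [0, 0, 0], 1]]}}

```text
time_s: 13.97
tool_pos: [0.4913, -0.3058, 0.1677]
tool_rot: [180.0, 0.0, 35.2]
force: [-0.3, -0.4, 0.4]
grip_width: 0.0003
grasp_force: 0.0
```

{"method": "drive_tool", "body": {"moves": [[[-28, 12.5, 0], [0, 0, 0], 1], [[-28, 12.5, 0], [0, 0, 0], 1], [[-28, 12.5, 0], [0, 0, 0], 1], [[0, 0, 0], [0, 0, 0], 1], [[0, 0, 0], [0, 0, 0], 1], [[0, 0, 0], [0, 0, 0], 1]]}}

```text
time_s: 14.47
tool_pos: [0.4457, -0.3829, 0.1675]
tool_rot: [-180.0, -0.0, 35.2]
force: [0.7, 0.3, 0.5]
grip_width: 0.0006
grasp_force: 0.0
```

```bash
python3 m.py|tail -8; python3 fit.py
python3 - <<'E'
from h import *
im,W=pts('top'); print('button z',np.nanmedian(W[182:186,290:294,2])); cv2.imwrite('pics/t5.png',cv2.resize(im[165:275,255:360],None,fx=5,fy=5,interpolation=cv2.INTER_CUBIC)); print(env.get_obs()['force'])
E
```

```text
yellow 27 [328.2 250.4] [ 436.8 -213.6   55. ] [ 437.9 -212.9   56.4]
collar 141 [291.6 185.6] [ 599.1 -120.1   64. ] [ 598.6 -118.4   73.3]
tab 67 [291.  232.4] [ 477.  -119.5   90. ] [ 477.9 -119.4   93.6]
[ 0.50753259 -0.15822019 -0.11863965] -6.797551088351009 [-0.1 -0.1  0.2 -0.1 -0.   0.4 -0.1 -0.2]
disc 1613 [ 0.50934383 -0.15963133  0.0649567 ]
tab depth 58 [ 0.4782692  -0.11908116  0.09268868]
angle 0.8101433268027847
angle col 0.7849705271058003 0.04926436521432673
fixed axis 0.79 26.84
free [2.41298e+01 7.60000e-01 3.00000e-03 0.00000e+00]
button z 0.07332851742103785
[ 0.36887451 -0.00059497 -0.42486277]
```

View pics/t5.png

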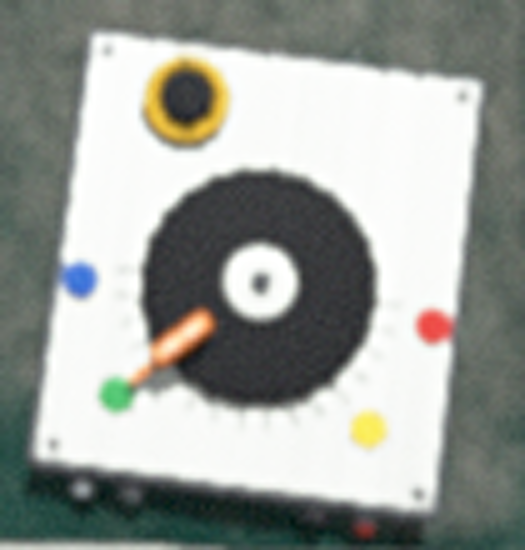

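The pointer is still on the green disc (117,395). The button at (187,96) is back up at about 73 mm, and the arm is touching nothing.

```bash
python3 -c "
from cell import env; print(env.sign_off())"
```

```text
the job is handed in; nothing more can be done
None
```

The selector now points at the green disc (measured about 0.79 rad, target 0.785), the start button was then pressed fully down and came back up, and I handed the job in at about 15 s with the arm touching nothing.

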